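# Open the case and snap up the fold-away rest

### The arm

A 7-joint arm with a two-finger parallel gripper is mounted at the origin on the work surface. World frame = base frame: x ahead of the robot, y to its left, z up, the work surface at z = 0. Lengths are in m, angles in rad, forces in N, time in s.
With the tool pointing down it reaches from about 0.425 to 0.975 m from the base axis. Payload 16.7 kg.
Tool frame: the origin (TCP) lies at the very end of the fingers, on their centre line; the grasp point (between the pads) lies 19 mm behind it; z points along the fingers, y is the direction in which the jaws open and shut (so a half turn about z gives the same grasp; the last joint's range is limited). The gripper opens to 85 mm and grips with 20 to 120 N. Pads are 22 mm wide; open, the fingers measure 114 mm over their backs; the gripper's body (76 mm by 85 mm) begins 54 mm behind the grasp point. The pads swing forward as they close: fully open they stand 13 mm farther back than shut.
Start: joints at [-1.284, 0.426, 0.074, 1.606, -0.034, 1.111, -0.067], TCP at [0.285, 0.612, 0.231] pointing down, gripper open.
Joint ranges: [-2.85, 2.85], [-0.5, 2.14], [-1.23, 1.37], [0.21, 2.46], [-1.02, 4.16], [0.16, 2.05], [-2.73, 2.73]. Speed limits (rad/s): [1.89, 1.89, 2.39, 2.39, 3.01, 3.01, 3.01].

### API

Orientations are given as a unit quaternion [w, x, y, z].
In Python, from workcell import goto, line_to, move_j, command_gripper, sleep, ik, read_state, read_camera, calibration, IKError, hand_in gives the robot as it stands. Calls block until the motion is done:
- goto(position, orientation): joint-space move of the TCP to a pose.
- line_to(position, rotation=None, v=0.15, max_force=None): straight line of the TCP; rotation=None keeps the orientation; v is the mean speed in m/s. With max_force (N) it stops when the force on the tool has changed by that much, and returns True; else False.
- move_j(angles): joint-space move.
- command_gripper(opening, force=None): finger opening in m; force is the grip in N (None keeps the last); returns when the fingers have stopped.
- sleep(seconds).
- ik(position, orientation): joint angles nearest the present ones, or None.
- read_state(): the state.
- read_camera(name): name is "side" or "top"; returns the picture (420x560x3 uint8, red, green, blue); there is no depth.
- calibration(name): a dict with "fov_y" (degrees; the focal length in pixels is half the picture's height over the tangent of half this angle, whatever the lens; pixels are square), "cx", "cy" (the principal point, pixels), "cam_to_world" (4x4, takes a point from camera to world coordinates). Camera axes: x right, y down, z forward; pixel columns grow to the right and rows downward; lengths in m; the calibration is good to about 2 mm. A picture is of the moment at which its call begins. calibration takes no time and is no camera call.
A pose or a line that the arm cannot do raises IKError and nothing moves.
- hand_in(): hands the job in, once; it reports no verdict.
The state is a dict: "clock": time; "joints": joint angles; "joint_velocities": joint speeds; "joint_efforts": joint torques, N m; "tcp_pos": TCP position; "eef_rot": TCP orientation; "ft_force": force on the tool from outside, world axes, zero at the start; "moment": the same for the moment, N m; "grip_width": finger opening in m.
Only numpy, scipy, OpenCV 4.12 (cv2) and the standard library are available. Lean on these libraries where they do the work, as an engineer would, in place of code of your own. Each camera call takes 0.05 s, during which the arm holds its last target.

### The job

Draw the flat-bladed pry bar out of the tool rack by its blade, lay it on the bench and let go, then take it by the handle and use it to lever up the case's hinged cover from the slot until the cover stands open, upright or further back. Lay the pry bar down on the bench, clear of the case, and push the sprung rest inside the case past its over-centre point so that it snaps up to its other stop and stays there. Leave every other tool and part where it is.

Things in the scene. Friction and masses are not known exactly. Their poses are not given: they have to be found in the camera images.
- rack: Low grey steel tool rack fixed to the bench, roof 120 mm deep (x) by 186 mm wide (y), 38 mm high. Four 8 mm walls make three lanes at y = -58, 0, +58 mm, 50 mm wide, 34 mm high inside, open in front (-x) and behind, bench as floor. Each holds one hand tool (lanes vary), handle under the roof, blade 55 to 85 mm out of the front. Origin: centre of underside.
- bar: Pry bar lying flat, 199 mm long, about 170 g. Black handle 104 long, 26 wide, 18 high; from its front a flat steel blade 95 long, 22 wide, 4 mm thick (2.5 at the last 8 mm), at mid height of the handle, 9 mm above the bench. Known by its broad thin blade. Origin: underside, where blade and handle meet; x points to the blade's tip, z up.
- bar_mid (a point): Centre of the pry bar's handle, 52 mm behind the bar's origin, 9 mm above its underside; axes as the bar's.
- bar_tip (a point): Tip of the pry bar's blade, 95 mm ahead of the bar's origin, 9 mm above its underside.
- drift: Hand tool in the rack with the same handle as the pry bar, but a round steel rod 10 mm thick, 95 mm long. Axes as the pry bar's. Leave it where it is.
- keybar: Hand tool in the rack with the same handle as the pry bar, but a square steel bar 10 by 10 mm, 80 mm long. Axes as the pry bar's. Leave it where it is.
- case: Grey steel case fixed to the bench, 182 mm (x) by 130 mm (y), walls 6 mm thick, 90 mm high, floor 6 mm thick; origin: centre of underside. The middle 70 mm of its front wall (x = -91 mm) are only 78 mm high: a slot some 13 mm high under the shut cover, for a blade. The aluminium cover on top is hinged at the back (+x). The sprung rest is inside.
- cover (a joint): Opening angle of the case's cover, rad: 0 shut, 1.57 upright, 1.9 right back on its stop. The cover is an aluminium plate 172 mm (case's x) by 130 mm (y), 3 mm thick, 0.12 kg; shut, its underside is 91.5 mm above the bench. A stiff hinge (about 0.14 N m of friction): it stays where it is left. It may start slightly ajar.
- cover_axis (a point): Centre of the cover's hinge line, 88 mm behind the case's centre and 93 mm above the bench; the hinge runs along the case's y. Axes turn with the cover.
- cover_edge (a point): Middle of the underside of the cover's free front edge, 174 mm from the hinge.
- stand (a joint): Angle of the sprung rest, rad: 0 on its lower stop (arms 45 degrees above level, crossbar towards the case's front), 1.1 on its upper stop (arms 108 degrees, leaning a little back). Over-centre near 0.5: below it the spring pushes back to 0, above it on to 1.1. A level backward push of about 6 to 8 N at the crossbar starts it; it then needs less and less.
- stand_axis (a point): Pivot of the rest, 45 mm behind the case's centre and 18 mm above the bench; it runs along the case's y.
- stand_bar (a point): Centre of the rest's crossbar, a free-turning rubber roller 14 mm thick, 50 mm long along the case's y, between two arms 60 mm apart, 85 mm from the pivot. On the lower stop it is 15 mm in front of the case's centre, 78 mm above the bench, with 63 mm clear between it and the inside of the front wall: a finger can go down there and push it backwards.
- pulley: Bystander: black pulley, 90 mm across, 32 mm high, lying flat. Origin: centre of the underside.
- flange: Bystander: dark steel flange, 72 mm across, 26 mm high. Origin: centre of the underside.
- tin: Bystander: upright tin, 68 mm across, 100 mm high. Origin: centre of the underside.
- jar: Bystander: upright jar, 64 mm across, 85 mm high. Origin: centre of the underside.
- tray: Bystander: small orange open tray, 70 by 120 mm, 45 mm high. Origin: centre of the underside.
- wrench: Bystander: spanner lying flat, 170 mm long. Origin: near its middle, on the underside.
Things that resemble listed ones, but are neither listed nor needed, are in the scene too. There is more than one size of the rack; the one meant has the size given above. Leave any brown or red look-alike of the bar alone.

How it is judged:
On the way, in this order (a step that is already met when the one before it is completed fails the run):
1. the pry bar lies on the bench, out of the rack and let go (horizontal distance between bar_mid and rack above 0.108 m and height (world z) of bar_mid below 0.03 m and height (world z) of bar_tip below 0.035 m and contact force between the fingers and bar below 0.1 N), for 0.15 s.
2. the pry bar's blade is lifting the cover (value of joint cover above 0.3 rad and contact force between bar and cover above 0.2 N), for 0.1 s.
3. the cover stands open and the rest has snapped to its upper stop (value of joint cover above 1.4 rad and value of joint stand above 1 rad), for 0.2 s.
At the end, for the whole second after the job is handed in: Cover open at least 1.4 rad; rest on its upper stop (above 1.0 rad); pry bar let go and at rest, flat on the bench (handle centre below 30 mm, tip below 35 mm), outside the case; the other two rack tools, pulley, flange, tin, jar, tray and spanner within 30 mm of where they started (all of step 3 and height (world z) of bar_mid below 0.03 m and height (world z) of bar_tip below 0.035 m and linear speed of bar below 0.02 m/s and contact force between the fingers and bar below 0.1 N and (x of bar_mid in the frame of case below -0.091 m or x of bar_mid in the frame of case above 0.091 m or y of bar_mid in the frame of case below -0.065 m or y of bar_mid in the frame of case above 0.065 m) and distance of each of pulley, flange, tin, jar, tray, wrench, drift, keybar from where it was at the start of the episode below 0.03 m); the robot touches nothing.
It fails at once if another tool or part on the bench is moved by more than 30 mm (distance of any of pulley, flange, tin, jar, tray, wrench, drift, keybar from where it was at the start of the episode above 0.03 m).
It also fails if it takes over 67 s, if anything falls off the work surface, if the arm or the gripper's body presses on something with over 40 N, if the wrist force passes 120 N, or if a joint passes its speed limit or range.

## Working session

There is one attempt and no reset: what is moved stays moved. The work goes in short steps, each a Python script; the robot and the scene stay as the last script left them, time stands still between calls to the robot, and variables do not carry over. Pictures are saved under pics/ and viewed, and the job is handed in when it is done.

```bash
ls -la; mkdir -p pics; python3 - <<'E'
from workcell import *
import cv2
for n in("side","top"):
    im=read_camera(n); cv2.imwrite(f"pics/a_{n}.png",im[:,:,::-1]); c=calibration(n); print(n,c)
s=read_state();print(s)
E
```

```text
total 12
drwxr-xr-x  3 agent agent 4096 Dec  6 00:20 .
drwxr-xr-x 23 root  root  4096 Dec  6 00:19 ..
drwxr-xr-x  2 agent agent 4096 Dec  6 00:20 pics
side {'fov_y': 45.84315029273136, 'cx': 277.03445896504957, 'cy': 200.12084283139788, 'cam_to_world': array([[ 9.73505213e-01, -1.45174119e-01,  1.76669394e-01,
         2.75165971e-01],
       [-2.28664816e-01, -6.18183212e-01,  7.52038509e-01,
        -1.09159580e+00],
       [ 3.75253587e-05, -7.72511483e-01, -6.35000793e-01,
         9.50324789e-01],
       [ 0.00000000e+00,  0.00000000e+00,  0.00000000e+00,
         1.00000000e+00]])}
top {'fov_y': 52.20968463056399, 'cx': 281.9733859921364, 'cy': 217.04438632993984, 'cam_to_world': array([[ 0.01330936, -0.99766453,  0.06699508,  0.45232245],
       [-0.99956321, -0.01150676,  0.02722092, -0.09423059],
       [-0.02638645, -0.06732811, -0.99738191,  1.13383953],
       [ 0.        ,  0.        ,  0.        ,  1.        ]])}
{'clock': 0.1, 'joints': array([-1.28453313,  0.42668811,  0.07385782,  1.60652225, -0.03410547,
        1.1108129 , -0.06712736]), 'joint_velocities': array([-0.00103438, -0.00141991,  0.00029939, -0.00020597, -0.00054324,
        0.0020112 ,  0.00028025]), 'joint_efforts': array([ 7.39597046e-03, -9.51536751e+01,  3.77055869e+00, -4.64410436e+01,
        1.93933054e-02,  6.54222866e-03, -2.32450884e-05]), 'tcp_pos': array([0.28479022, 0.61157987, 0.23067748]), 'eef_rot': array([-8.69662447e-05,  2.16193572e-01,  9.76350345e-01, -5.79074601e-04]), 'ft_force': array([-0.04747375, -0.22020831,  0.54105291]), 'moment': array([ 0.08736143,  0.00909428, -0.00315255]), 'grip_width': 0.08574461714160513}
```

View pics/a_top.png

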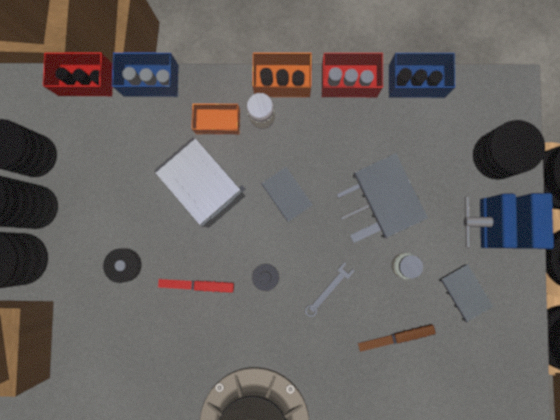

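View pics/a_side.png

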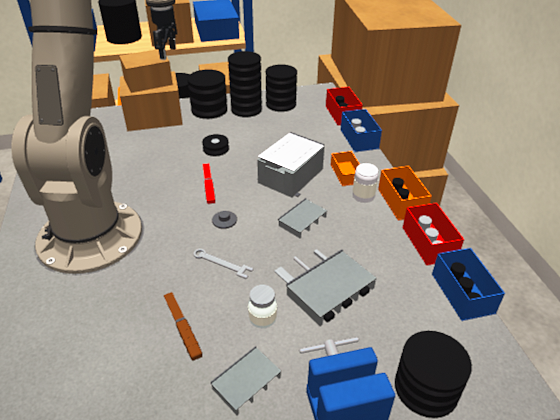

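```bash
cat > h.py <<'E'
import numpy as np, cv2
from workcell import *
def K(n):
    c=calibration(n); f=210/np.tan(np.radians(c["fov_y"])/2); return f,c["cx"],c["cy"],np.array(c["cam_to_world"])
def ray(n,u,v):
    f,cx,cy,T=K(n); d=T[:3,:3]@np.array([(u-cx)/f,(v-cy)/f,1]); return T[:3,3],d
def onz(n,u,v,z):
    o,d=ray(n,u,v); return o+d*(z-o[2])/d[2]
def proj(n,P):
    f,cx,cy,T=K(n); p=(np.atleast_2d(P)-T[:3,3])@T[:3,:3]; return np.c_[f*p[:,0]/p[:,2]+cx,f*p[:,1]/p[:,2]+cy]
def snap(n,name):
    im=read_camera(n); cv2.imwrite(f"pics/{name}.png",im[:,:,::-1]); return im
def crop(src,x0,x1,y0,y1,k,out):
    im=cv2.imread(f"pics/{src}.png")[y0:y1,x0:x1]; cv2.imwrite(f"pics/{out}.png",cv2.resize(im,None,fx=k,fy=k,interpolation=cv2.INTER_CUBIC))
E
python3 - <<'E'
from h import *
crop("a_top",325,435,145,255,5,"c1"); crop("a_side",260,390,235,335,6,"c2"); crop("a_top",145,255,130,235,5,"c3"); crop("a_side",245,340,120,205,6,"c4")
E
```

```text
(no output)
```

View pics/c1.png

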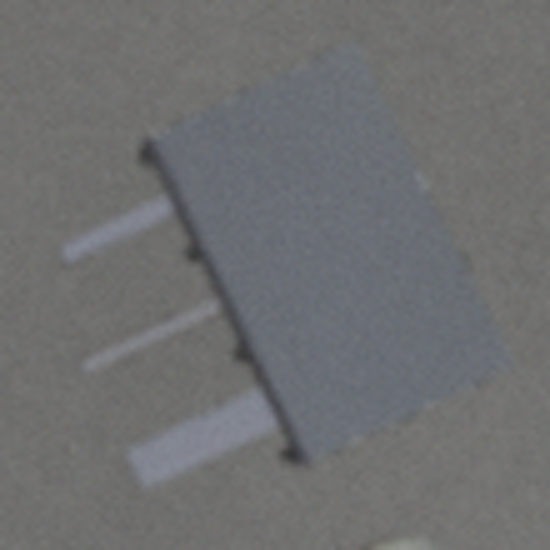

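View pics/c2.png

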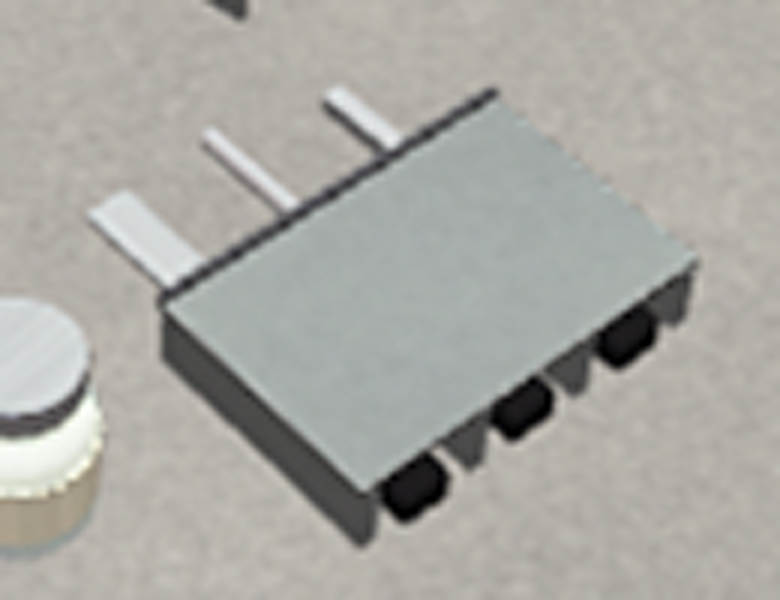

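View pics/c3.png

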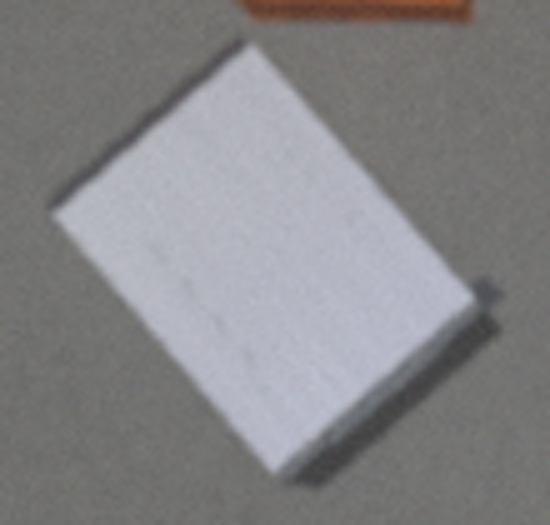

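View pics/c4.png

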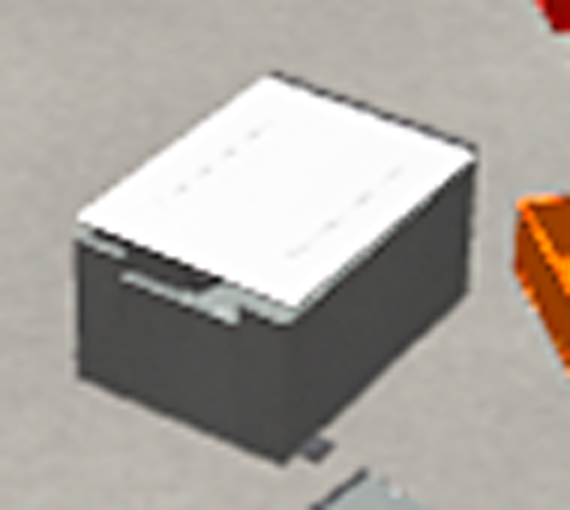

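```bash
cat > fit.py <<'E'
from h import *
from scipy.optimize import least_squares
t=lambda a:np.array(a)/5.
ct1=lambda a:t(a)+[325,145]; cs2=lambda a:np.array(a)/6.+[260,235]
ct3=lambda a:t(a)+[145,130]; cs4=lambda a:np.array(a)/6.+[245,120]
def R(y): return np.array([[np.cos(y),-np.sin(y),0],[np.sin(y),np.cos(y),0],[0,0,1]])
# rack: x fwd (into rack = +x is back). front-left(+y), back-left, back-right, front-right
loc=np.array([[-.06,.093,.038],[.06,.093,.038],[.06,-.093,.038],[-.06,-.093,.038]])
top=ct1([[157,143],[355,48],[508,365],[305,462]])
side=cs2([[495,93],[697,262],[365,492],[165,303]])
def res(p):
    W=loc@R(p[2]).T+[p[0],p[1],0]; return np.r_[(proj("top",W)-top).ravel(),(proj("side",W)-side).ravel()]
for y0 in(-2,-1,0,1):
    r=least_squares(res,[.6,-.25,y0]); print("rack",r.x,np.degrees(r.x[2]),r.cost)
print(np.round(r.fun.reshape(-1,2),1))
for n,u in(("top",ct1([138,472])),("top",ct1([267,412])),("side",cs2([111,204])),("side",cs2([190,275]))): print(n,onz(n,*u,0.011))
def cover(p):
    a=p[3]; c,s=np.cos(a),np.sin(a)
    L=[]
    for (d,h,y) in((.172+.002,.0015,.065),(.172+.002,.0015,-.065),(.002,.0015,-.065),(.002,.0015,.065)):
        # hinge at x=.088,z=.093 ; d toward -x
        L.append([.088-d*c+h*s*1,y,.093+d*s+h*c])
    return np.array(L)@R(p[2]).T+[p[0],p[1],0]
topc=ct3([[278,475],[475,300],[250,45],[52,213]])
sidec=cs4([[80,218],[295,305],[473,155],[268,73]])
bot=cs4([[80,378],[283,465]])
def res2(p):
    W=cover(p); B=np.array([[-.091,.065,0],[-.091,-.065,0]])@R(p[2]).T+[p[0],p[1],0]
    return np.r_[(proj("top",W)-topc).ravel(),(proj("side",W)-sidec).ravel(),(proj("side",B)-bot).ravel()]
for y0 in(-1,0,1,2):
    r=least_squares(res2,[.6,.15,y0,0]); print("case",r.x,np.degrees(r.x[2]),r.cost)
print(np.round(r.fun.reshape(-1,2),1))
E
python3 fit.py
```

```text
rack [ 0.58593586 -0.34308597 -1.12656505] -64.54742274275084 10.433657830747002
rack [ 0.58593586 -0.34308597 -1.12656498] -64.54741885167113 10.433657830716701
rack [ 0.58593586 -0.34308597 -1.12656496] -64.54741777850415 10.433657830719888
rack [ 0.58593586 -0.34308597 -1.12656498] -64.54741851061274 10.433657830717404
[[-2.  -1.6]
 [ 0.7 -2.1]
 [ 2.1  0. ]
 [-0.1  0.4]
 [-0.8  0.2]
 [ 0.3 -0.4]
 [-1.   0.4]
 [-1.6 -0.1]]
top [ 0.47147555 -0.24848907  0.011     ]
top [ 0.50358813 -0.3154075   0.011     ]
side [ 0.47692571 -0.24912334  0.011     ]
side [ 0.49964769 -0.29519213  0.011     ]
case [0.60923657 0.14219526 0.7363602  0.02329981] 42.19033146806539 4.171235432034993
case [0.60923657 0.14219526 0.7363602  0.02329981] 42.190331489729864 4.171235432034998
case [0.60923657 0.14219526 0.7363602  0.02329981] 42.1903317522119 4.171235432035111
case [0.60923657 0.14219526 0.7363602  0.02329982] 42.1903318186435 4.171235432035473
[[-0.4 -0.7]
 [ 0.4 -1. ]
 [ 0.1 -1.4]
 [-0.  -0.4]
 [-0.9  0.2]
 [-0.7  0.1]
 [-0.4 -0.5]
 [-0.8  0.7]
 [-1.1  0.3]
 [-0.3  0.6]]
```

```bash
python3 - <<'E'
from h import *
for n,u,z in [("wrench head",(348,268),.005),("wrench tail",(311,312),.005),("flange",(265,277),.026),("redtip",(160,284),.01),("redend",(233,287),.01),("pulley",(122,265),.032),("jar",(407,265),.085),("brown",(360,346),.01),("brownend",(434,330),.01),("srack",(262,179),.03),("srack",(281,169),.03),("srack",(311,207),.03),("srack",(291,219),.03),("tin",(260,105),.1)]:
    print(n,np.round(onz("top",*u,z),3))
print(proj("top",[0,0,0.0]),proj("side",[0,0,0]))
f=np.array([-np.cos(-1.1266),-np.sin(-1.1266),0]); yv=np.array([np.sin(1.1266),np.cos(1.1266),0])
tip=np.array([.474,-.2488,.009])
from scipy.spatial.transform import Rotation as Ro
def q(yaw,k=0): # tool down, tool y along yaw+90 (perp to bar)
    y=np.array([-np.sin(yaw),np.cos(yaw),0])*(1 if k==0 else -1); z=np.array([0,0,-1.]); x=np.cross(y,z)
    r=Ro.from_matrix(np.c_[x,y,z]).as_quat(); return r[[3,0,1,2]]
for k in(0,1):
  for yaw,pos in((115.5,tip-.03*f+[0,0,-.006]),(115.5,tip+.14*f),(42.2,[.439,-.013,.08]),(42.2,[.471,.017,.08]),(42.2,[.58,.11,.19]),(42.2,[.58,.11,.06])):
    j=ik(list(pos),list(q(np.radians(yaw),k))); print(k,yaw,np.round(pos,3),None if j is None else np.round(j,2))
E
```

```text
wrench head [ 0.397 -0.238  0.005]
wrench tail [ 0.282 -0.142  0.005]
flange [ 0.372 -0.022  0.026]
redtip [0.348 0.254 0.01 ]
redend [0.343 0.062 0.01 ]
pulley [0.397 0.348 0.032]
jar [ 0.41  -0.369  0.085]
brown [ 0.199 -0.268  0.01 ]
brownend [ 0.243 -0.457  0.01 ]
srack [ 0.625 -0.011  0.03 ]
srack [ 0.652 -0.06   0.03 ]
srack [ 0.553 -0.139  0.03 ]
srack [ 0.522 -0.087  0.03 ]
tin [ 0.798 -0.008  0.1  ]
[[254.66482169 421.60001002]] [[ 90.22210246 235.95763263]]
0 115.5 [ 0.487 -0.276  0.003] [-0.21  0.73  0.82  2.06 -0.83  0.72 -1.54]
0 115.5 [ 0.414 -0.122  0.009] [-0.65  0.68  1.01  2.34 -1.02  0.67 -1.55]
0 42.2 [ 0.439 -0.013  0.08 ] [-0.41  0.27  0.34  2.27 -0.15  0.62  2.35]
0 42.2 [0.471 0.017 0.08 ] [-0.39  0.31  0.26  2.2  -0.13  0.64  2.26]
0 42.2 [0.58 0.11 0.19] [-0.43  0.33  0.17  1.85 -0.07  0.97  2.07]
0 42.2 [0.58 0.11 0.06] [-0.34  0.5   0.05  1.93 -0.04  0.71  2.05]
1 115.5 [ 0.487 -0.276  0.003] [-0.09  0.65  0.64  2.05 -0.65  0.64  1.43]
1 115.5 [ 0.414 -0.122  0.009] [-0.43  0.51  0.69  2.33 -0.69  0.51  1.27]
1 42.2 [ 0.439 -0.013  0.08 ] [-0.75  0.34  0.75  2.28 -0.39  0.64 -0.55]
1 42.2 [0.471 0.017 0.08 ] [-0.72  0.37  0.66  2.21 -0.37  0.66 -0.63]
1 42.2 [0.58 0.11 0.19] [-0.81  0.39  0.66  1.87 -0.28  0.98 -0.86]
1 42.2 [0.58 0.11 0.06] [-0.77  0.58  0.62  1.96 -0.49  0.75 -0.69]
```

```bash
cat >> h.py <<'E'
from scipy.spatial.transform import Rotation as Ro
def q(yaw,k=1,tilt=0.):
    "tool down; tool y perpendicular to bar yaw; tilt: hand top leans back (-bar x) , fingers point forward"
    y=np.array([-np.sin(yaw),np.cos(yaw),0])*(1 if k==0 else -1)
    z=np.array([np.sin(tilt)*np.cos(yaw),np.sin(tilt)*np.sin(yaw),-np.cos(tilt)]); x=np.cross(y,z)
    r=Ro.from_matrix(np.c_[x,y,z]).as_quat(); return [float(v) for v in r[[3,0,1,2]]]
def st():
    s=read_state(); print("t %.2f tcp %s F %s grip %.4f"%(s["clock"],np.round(s["tcp_pos"],4),np.round(s["ft_force"],1),s["grip_width"])); return s
YB=np.radians(115.45); FB=np.array([np.cos(YB),np.sin(YB),0]); TIP=np.array([.474,-.2488,0])
E
python3 - <<'E'
from h import *
p=TIP-.03*FB
command_gripper(.046,60)
goto(list(p+[0,0,.12]),q(YB)); line_to(list(p+[0,0,.05]),v=.15); s=st()
snap("top","b_top"); snap("side","b_side")
print(proj("top",s["tcp_pos"]),proj("side",s["tcp_pos"]))
crop("b_top",300,430,170,270,6,"b1"); crop("b_side",230,360,200,300,6,"b2")
E
```

```text
t 4.40 tcp [ 0.487  -0.2763  0.0504] F [-0.3 -0.3  0.8] grip 0.0461
[[365.87152035 233.13029473]] [[285.05578601 265.3140591 ]]
```

View pics/b1.png

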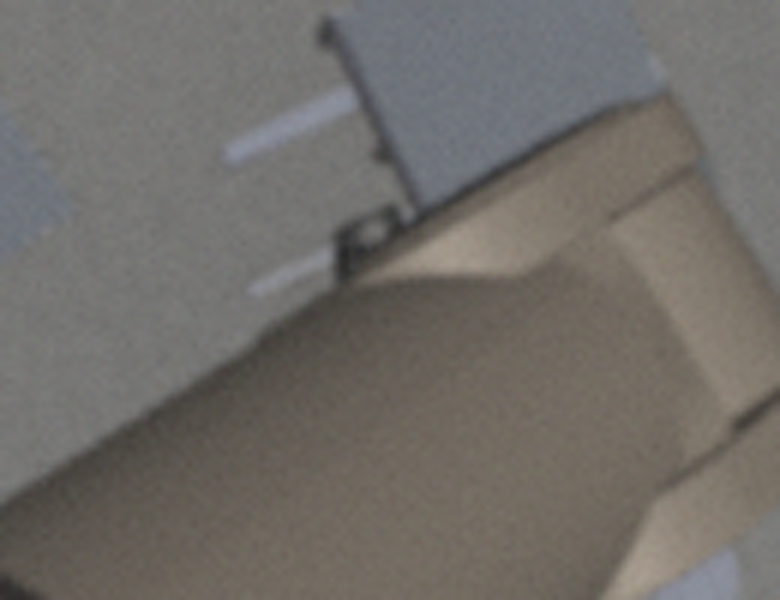

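View pics/b2.png

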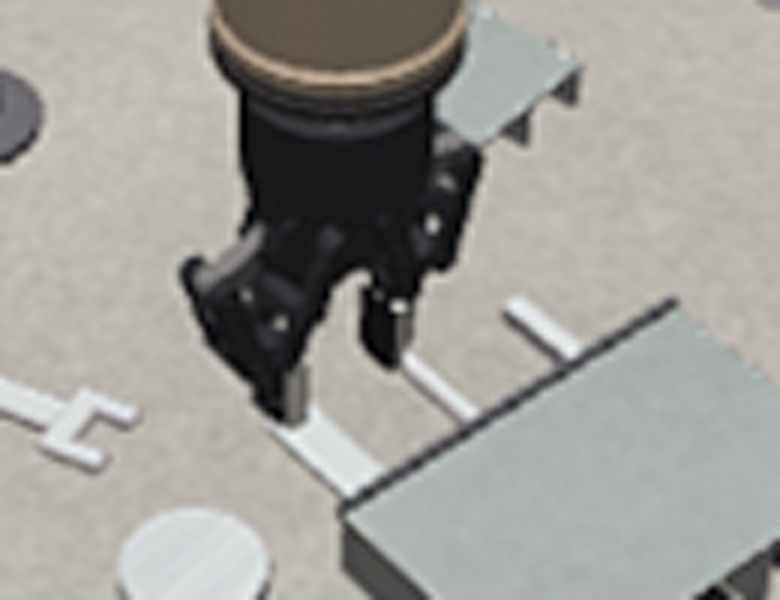

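```bash
sed -i 's/TIP=np.array(\[.474,-.2488,0\])/TIP=np.array([.476,-.249,0])/' h.py
python3 - <<'E'
from h import *
p=TIP-.03*FB
print(line_to(list(p+[0,0,.0015]),v=.08,max_force=12)); st()
snap("side","d_side"); crop("d_side",230,360,200,300,6,"d2")
E
```

```text
False
t 5.26 tcp [ 0.4888 -0.2764  0.0015] F [ 0.2  0.9 -0.4] grip 0.0461
```

View pics/d2.png

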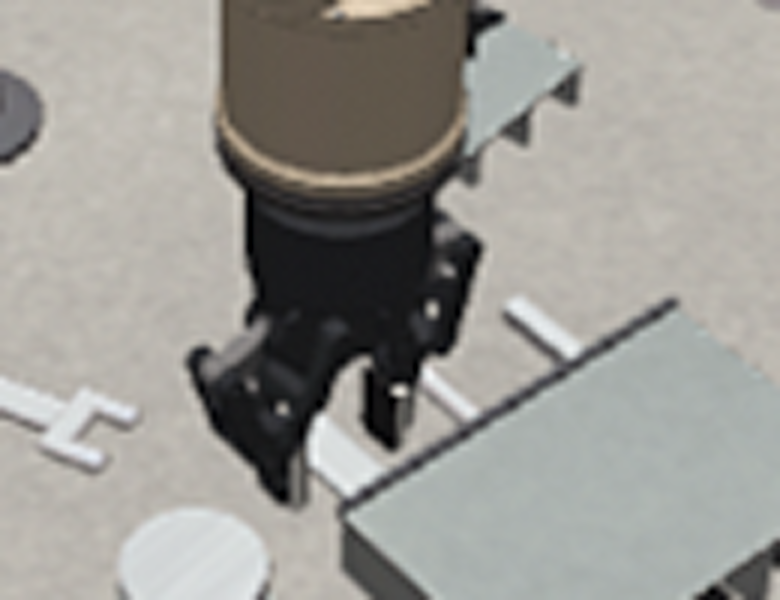

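Blade lies between the fingers (left tip at side px ~(279,284), right ~(295,274)). Close and draw.

```bash
python3 - <<'E'
from h import *
p=TIP-.03*FB
command_gripper(.0,80); s=st()
p=s["tcp_pos"].copy()
print(line_to(list(p+[0,0,.0012]+.03*FB),v=.08,max_force=25)); st()
print(line_to(list(p+[0,0,.002]+.16*FB),v=.12,max_force=30)); st()
snap("top","e_top");snap("side","e_side"); crop("e_side",180,380,150,300,4,"e2")
E
```

```text
t 5.67 tcp [ 0.4891 -0.2761  0.0017] F [0.  0.4 2.1] grip 0.0191
False
t 6.20 tcp [ 0.4763 -0.2484  0.003 ] F [-0.2  0.5 -0.7] grip 0.0188
False
t 7.43 tcp [ 0.4207 -0.1321  0.0038] F [-0.5 -0.  -1.2] grip 0.0186
```

View pics/e2.png

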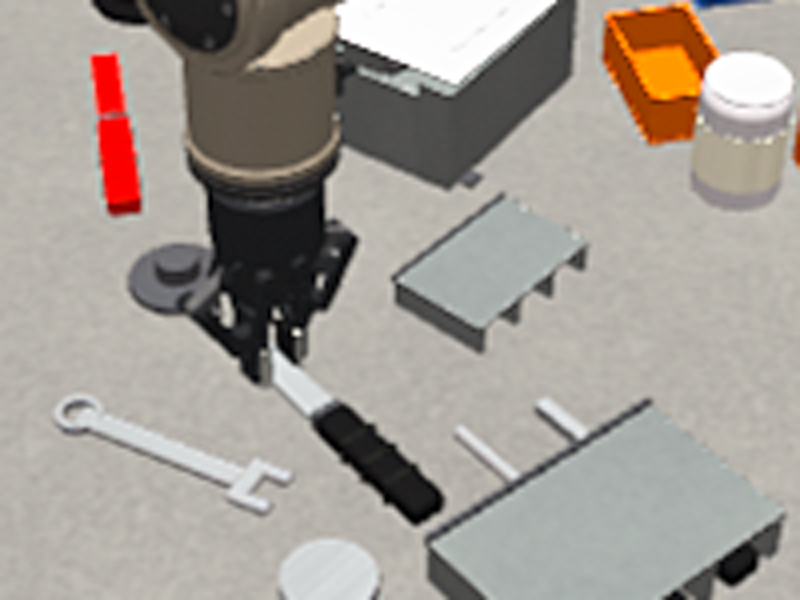

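```bash
python3 - <<'E'
from h import *
command_gripper(.042); s=st(); p=s["tcp_pos"]; sleep(.2)
line_to(list(p+[0,0,.10]),v=.2)
goto([.50,-.05,.25],q(YB)); st()
snap("top","f_top");snap("side","f_side"); crop("f_side",180,380,150,300,4,"f2"); crop("f_top",260,440,170,305,4,"f1")
E
```

```text
t 7.88 tcp [ 0.4204 -0.1318  0.0037] F [ 1.1 -0.3 -0. ] grip 0.0422
t 9.50 tcp [ 0.4993 -0.0501  0.2489] F [-1.2  0.6 -0.4] grip 0.0421
```

View pics/f2.png

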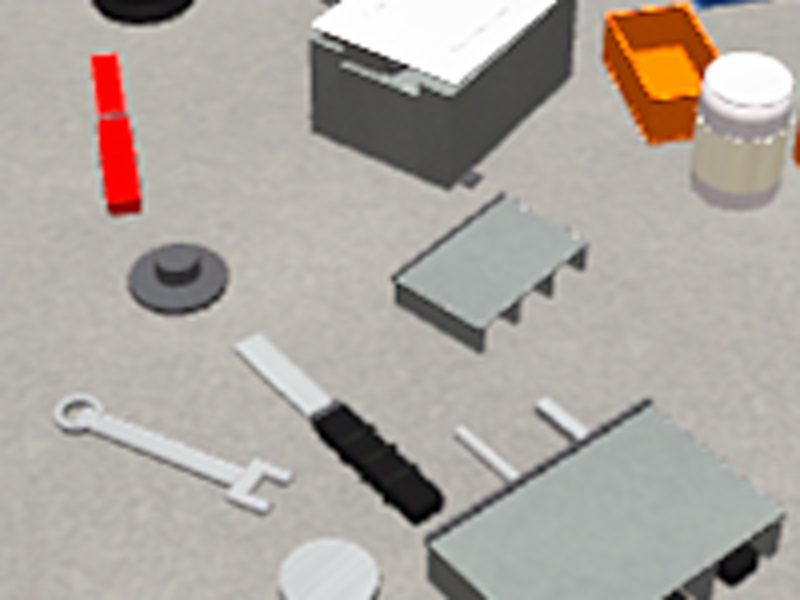

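View pics/f1.png

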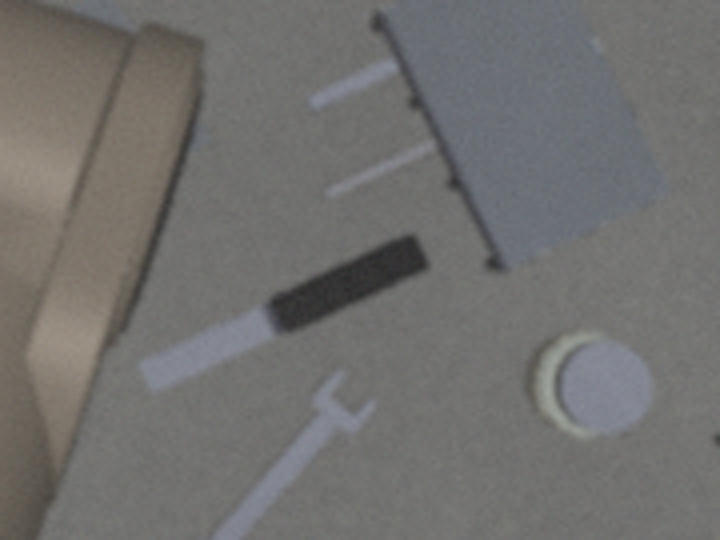

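```bash
python3 - <<'E'
from h import *
t=lambda a:np.array(a)/4.+[260,170]; s=lambda a:np.array(a)/4.+[180,150]
print("tip",onz("top",*t([147,377]),.010),onz("side",*s([249,341]),.010))
print("join",onz("top",*t([271,320]),.011),onz("side",*s([320,408]),.011))
print("hfront",onz("top",*t([283,312]),.018),onz("side",*s([333,412]),.018))
print("hend",onz("top",*t([419,251]),.018),onz("side",*s([428,498]),.018))
p=np.array([.4204,-.1318]); print("exp tip",p+.03*FB[:2],"join",p-.065*FB[:2],"end",p-.169*FB[:2])
E
```

```text
tip [ 0.4049028  -0.10374041  0.01      ] [ 0.40907826 -0.10398796  0.01      ]
join [ 0.4430526  -0.18405674  0.011     ] [ 0.4433063  -0.17904371  0.011     ]
hfront [ 0.44838058 -0.19121534  0.018     ] [ 0.44959259 -0.1913714   0.018     ]
hend [ 0.48896938 -0.278839    0.018     ] [ 0.49183688 -0.27829412  0.018     ]
exp tip [ 0.4075083  -0.10471118] join [ 0.44833201 -0.19049244] end [ 0.49302323 -0.28440035]
```

```bash
python3 - <<'E'
from h import *
G=np.array([.448,-.1895,0])-.028*FB
command_gripper(.046)
goto(list(G+[0,0,.09]),q(YB)); 
print(line_to(list(G+[0,0,.002]),v=.12,max_force=12)); st()
command_gripper(0,110); s=st(); p=s["tcp_pos"]
snap("side","g0_side")
line_to(list(p+[0,0,.2]),v=.25); st()
YC=.7364; fc=np.array([np.cos(YC),np.sin(YC),0]); C=np.array([.6092,.1422,0])
# tip 60mm in front of the case
g=C+(-.091-.045-.123)*fc
for zz in(.0775,.14):
  for k in (0,1): print(ik(list(g+[0,0,zz]),q(YC,k)))
  print(g, ik(list(g+[0,0,zz]),q(YC,1,-.25)),ik(list(g+[0,0,zz]),q(YC,1,.25)))
E
```

```text
False
t 11.75 tcp [ 0.4604 -0.2149  0.0025] F [0.4 0.9 0.2] grip 0.0457
t 12.09 tcp [ 0.4605 -0.2148  0.0031] F [-2.4  3.6 19. ] grip 0.0235
t 13.10 tcp [ 0.46   -0.2142  0.202 ] F [ 0.1 -0.1 -2.2] grip 0.0232
[-0.6025612   0.27940662  0.60378734  2.3215247  -0.27833197  0.60638316
  2.5206963 ]
[-1.04019389  0.58015989  1.24174965  2.33721834 -0.82451982  0.78458221
 -0.03815556]
[ 0.41730918 -0.03175089  0.        ] [-1.09241577  0.77873827  1.25908329  2.21586383 -0.68300264  0.96021962
 -0.22175732] [-0.82287886  0.34561346  1.05337277  2.44681449 -1.00407944  0.59982908
  0.21855789]
[-0.75632569  0.14378182  0.74674271  2.2777105  -0.1412978   0.76302563
  2.39489271]
[-1.17615089  0.36459407  1.33202422  2.28941001 -0.49116087  0.82501412
 -0.34646919]
[ 0.41730918 -0.03175089  0.        ] [-1.1696092   0.64497571  1.34314205  2.17484831 -0.50416523  1.03788586
 -0.35117583] [-1.15199467  0.10067458  1.32836518  2.39988651 -0.51809923  0.62352837
 -0.25688435]
```

```bash
cat >> h.py <<'E'
YC=.7364; fc=np.array([np.cos(YC),np.sin(YC),0]); C=np.array([.6092,.1422,0])
def cs(x,z,y=0.): # case frame -> world
    return list(C+x*fc+y*np.array([-fc[1],fc[0],0])+[0,0,z])
E
python3 - <<'E'
from h import *
goto(cs(-.252,.16),q(YC)); st()
snap("top","g_top");snap("side","g_side"); crop("g_side",160,360,80,230,4,"g2"); crop("g_top",140,300,120,280,4,"g1")
E
```

```text
t 14.58 tcp [ 0.4225 -0.0275  0.1599] F [ 1.  -0.6 -2.7] grip 0.0231
```

View pics/g2.png

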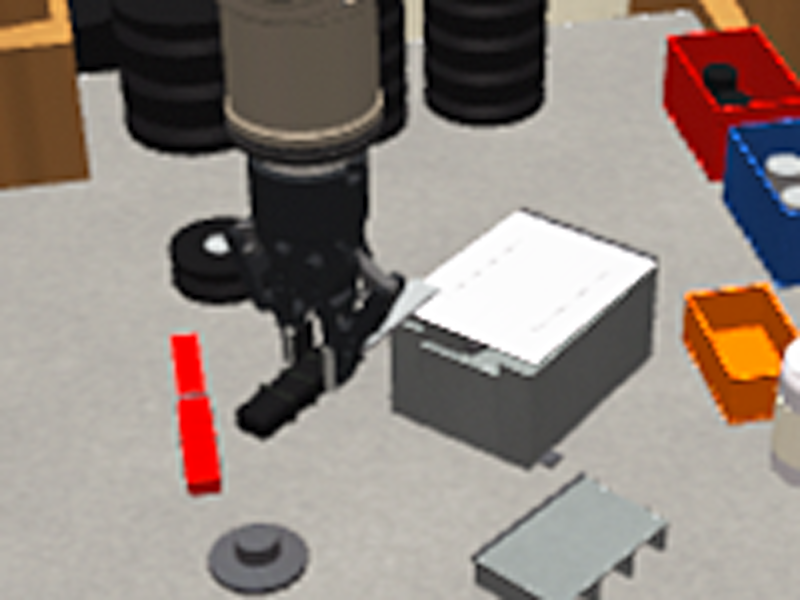

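View pics/g1.png

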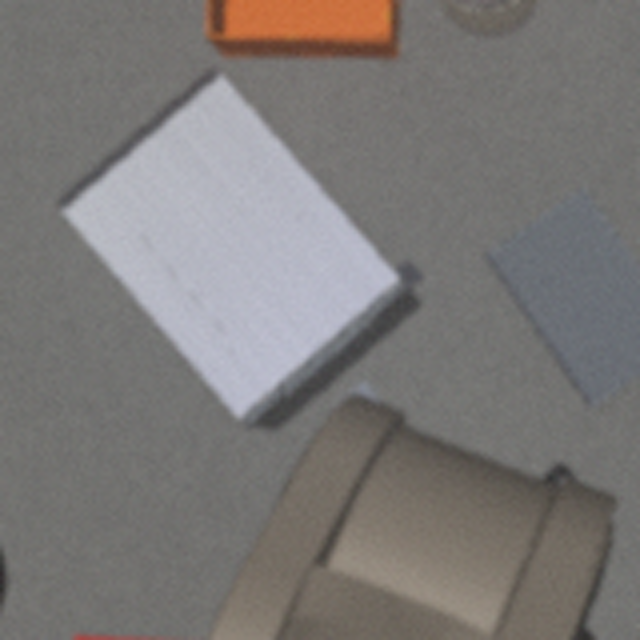

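```bash
python3 - <<'E'
from h import *
s=read_state(); P=s["tcp_pos"]
for L in(.123,.028):
  for y in(-.011,.011):
    W=P+L*fc+y*np.array([-fc[1],fc[0],0])+[0,0,.007]; print(L,y,((proj("side",W)-[160,80])*4).round(),((proj("top",W)-[140,120])*4).round())
crop("g_side",225,285,130,185,12,"g3")
E
```

```text
0.123 -0.011 [[438. 289.]] [[366. 379.]]
0.123 0.011 [[413. 279.]] [[337. 405.]]
0.028 -0.011 [[357. 355.]] [[476. 505.]]
0.028 0.011 [[331. 344.]] [[447. 531.]]
```

View pics/g3.png

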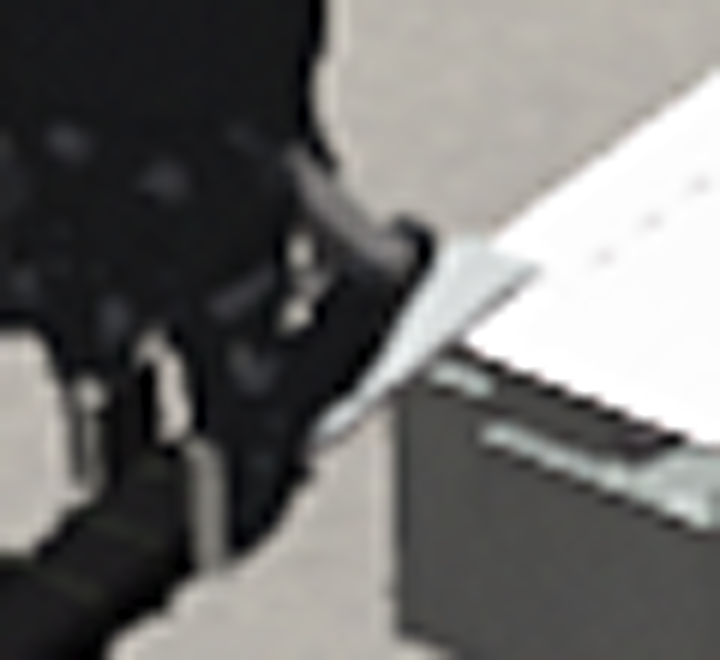

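```bash
python3 - <<'E'
from h import *
im=cv2.resize(cv2.imread("pics/g_side.png")[120:190,235:325],None,fx=8,fy=8,interpolation=cv2.INTER_CUBIC)
def d(W,c):
    u=(proj("side",W)[0]-[235,120]+.5)*8; cv2.circle(im,tuple(int(round(v)) for v in u),3,c,-1)
for y in(-.035,.035):
    d(cs(-.091,.078,y),(0,0,255)); d(cs(-.091,.09,y),(0,0,255))
for y in(-.065,.065):
    d(cs(-.086,.0915,y),(0,255,0)); d(cs(-.086,.0945,y),(0,255,0)); d(cs(-.091,.09,y),(255,0,0)); d(cs(-.091,0,y),(255,0,0)); d(cs(.088,.0945,y),(0,255,0))
cv2.imwrite("pics/k.png",im)
E
```

```text
(no output)
```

View pics/k.png

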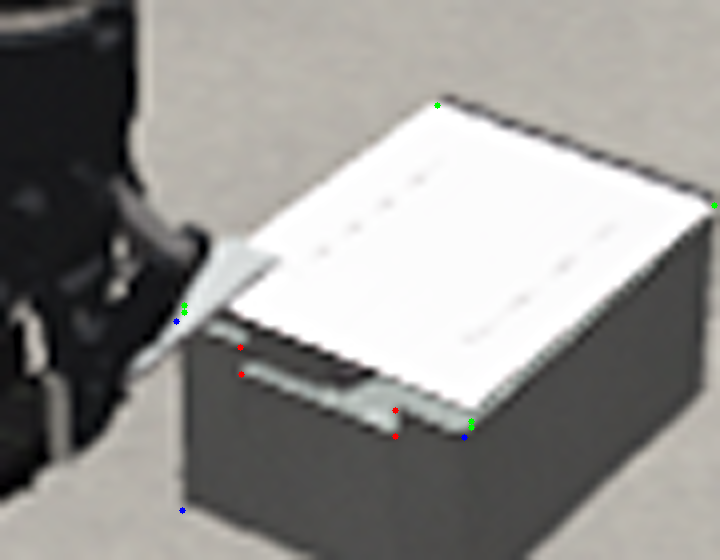

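```bash
python3 - <<'E'
from h import *
pts=[]
for th in np.linspace(.1,1.74,9):
    r=.146-(.046)*th/1.74
    x=.088-r*np.cos(th)-.003*np.sin(th); z=.093+r*np.sin(th)-.003*np.cos(th)
    pts.append((x-.123,z-.007))
print([ik(cs(*p),q(YC)) is not None for p in pts]); np.save("pts.npy",pts)
line_to(cs(-.252,.0795),v=.12); st()
print(line_to(cs(-.215,.0795),v=.08,max_force=8)); st()
snap("side","l_side"); crop("l_side",225,325,110,190,8,"l2")
E
```

```text
[True, True, True, True, True, True, True, True, True]
t 15.50 tcp [ 0.4228 -0.0273  0.0799] F [-0.4  0.1 -1.5] grip 0.0231
False
t 16.12 tcp [ 0.4497 -0.0023  0.0794] F [-0.5  0.2 -1.7] grip 0.0231
```

View pics/l2.png

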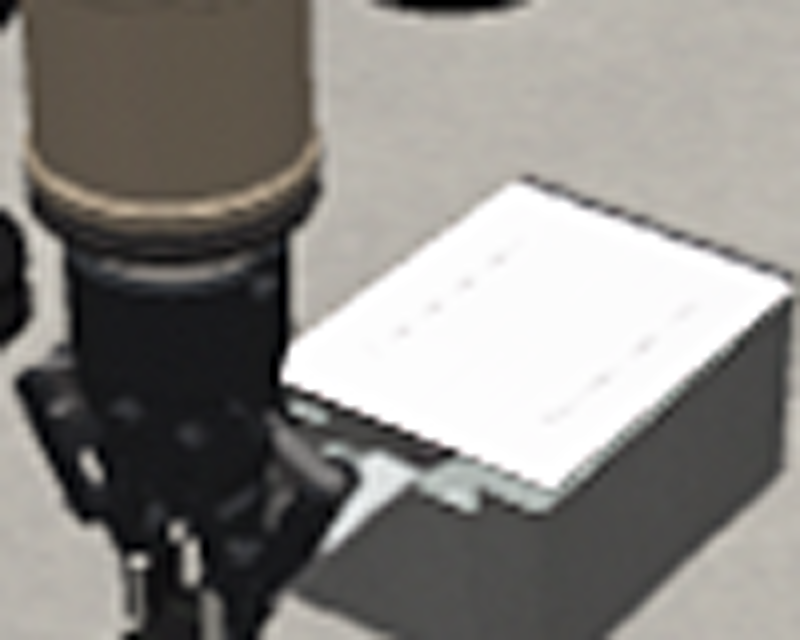

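```bash
python3 - <<'E'
from h import *
print(line_to(cs(-.181,.0795),v=.08,max_force=8)); st()
pts=np.load("pts.npy")
for p in pts[:4]:
    print(line_to(cs(*p),v=.1,max_force=25)); st()
snap("side","m_side"); crop("m_side",180,360,70,205,4,"m2")
E
```

```text
False
t 16.74 tcp [0.475  0.0206 0.0794] F [ 1.1 -0.6 -2.3] grip 0.0231
False
t 17.07 tcp [0.4774 0.0228 0.0974] F [ 0.   0.7 -2. ] grip 0.0230
False
t 17.52 tcp [0.4852 0.03   0.1244] F [-0.2 -0.2 -1.7] grip 0.0229
False
t 17.95 tcp [0.4965 0.0402 0.1479] F [ 0.   0.  -1.9] grip 0.0233
False
t 18.37 tcp [0.5108 0.053  0.1669] F [-0.4 -0.6 -2.5] grip 0.0232
```

View pics/m2.png

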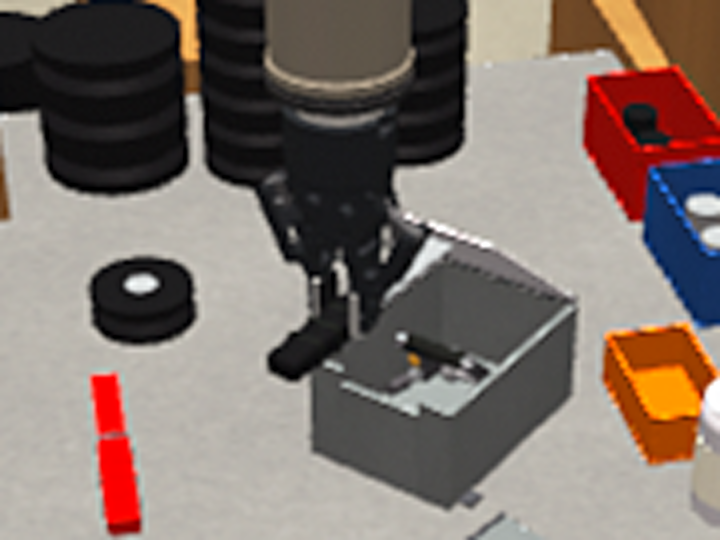

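```bash
python3 - <<'E'
from h import *
pts=np.load("pts.npy")
for p in pts[4:]:
    print(line_to(cs(*p),v=.1,max_force=25)); st()
snap("side","n_side"); crop("n_side",180,360,50,185,4,"n2")
snap("top","n_top"); crop("n_top",120,280,110,250,4,"n1")
E
```

```text
False
t 18.82 tcp [0.5269 0.0675 0.1808] F [-0.3 -0.6 -1. ] grip 0.0233
False
t 19.23 tcp [0.544  0.083  0.1894] F [ 0.1  0.  -2. ] grip 0.0233
False
t 19.61 tcp [0.5614 0.0987 0.1927] F [-0.4 -0.5 -2.4] grip 0.0236
False
t 19.98 tcp [0.5782 0.1139 0.191 ] F [-1.  -0.4 -2.4] grip 0.0234
False
t 20.35 tcp [0.5935 0.1278 0.1849] F [ 0.5 -1.1 -3.2] grip 0.0227
```

View pics/n2.png

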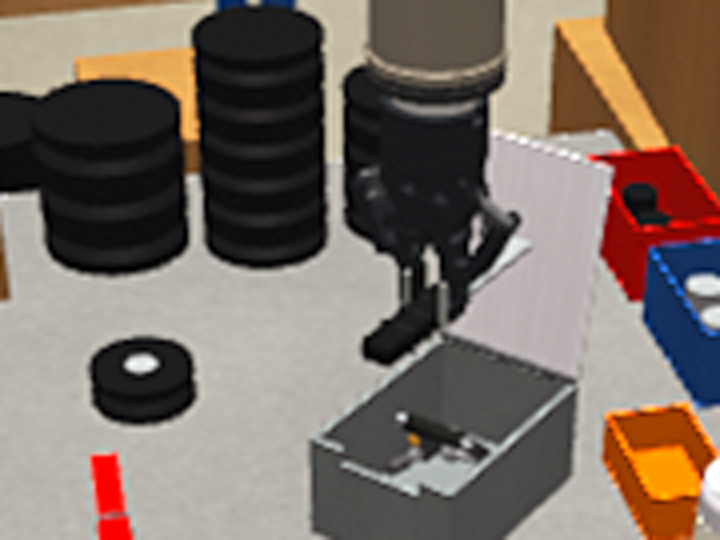

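View pics/n1.png

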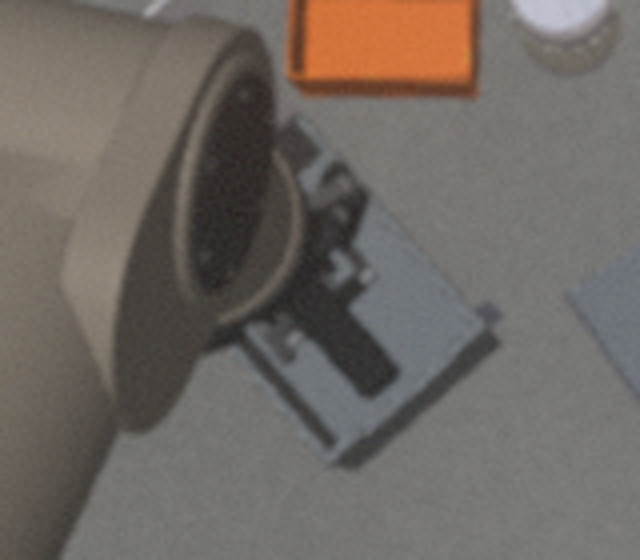

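```bash
python3 - <<'E'
from h import *
for th in(1.4,1.5,1.6,1.7,1.8):
    for y in(-.065,): print(th,(proj("side",cs(.088-.174*np.cos(th),.093+.174*np.sin(th),y))-[180,50])*4)
line_to(cs(-.13,.19),v=.25)
line_to(cs(-.25,.21),v=.25)
G=np.array([.448,-.1895,0])-.028*FB+[.006,.003,0]
goto(list(G+[0,0,.12]),q(YB)); 
print(line_to(list(G+[0,0,.02]),v=.12)); st()
print(line_to(list(G+[0,0,.0025]),v=.04,max_force=6)); st()
command_gripper(.046); s=st(); sleep(.15)
line_to(list(s["tcp_pos"]+[0,0,.12]),v=.25)
snap("side","o_side"); crop("o_side",180,380,80,305,3,"o2")
E
```

```text
1.4 [[568.19239686 200.0349997 ]]
1.5 [[580.50123304 188.03990817]]
1.6 [[592.57555643 178.29461278]]
1.7 [[604.27348648 170.86803535]]
1.8 [[615.4646507  165.79281582]]
False
t 25.72 tcp [ 0.4664 -0.212   0.0205] F [ 0.2 -0.4 -2.2] grip 0.0230
True
t 26.17 tcp [ 0.4661 -0.2115  0.0031] F [-2.4  0.9 12.8] grip 0.0236
t 26.52 tcp [ 0.4658 -0.2114  0.0028] F [ 0.3 -0.9 -0.9] grip 0.0458
```

View pics/o2.png

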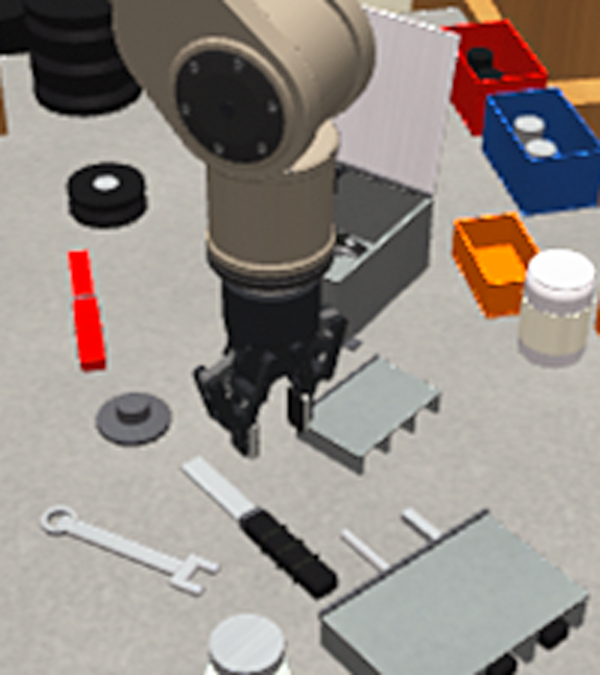

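```bash
python3 - <<'E'
from h import *
command_gripper(0,40)
for x,z in((-.057,.2),(-.057,.062),(.02,.062)): print(ik(cs(x,z),q(YC)) is not None)
goto(cs(-.2,.22),q(YC)); 
snap("top","p_top"); crop("p_top",120,280,110,250,4,"p1")
line_to(cs(-.057,.16),v=.2); st()
snap("side","p_side"); crop("p_side",200,360,60,190,5,"p2")
E
```

```text
True
True
True
t 30.55 tcp [0.5665 0.1027 0.1604] F [ 0.4  0.  -0.8] grip 0.0002
```

View pics/p1.png

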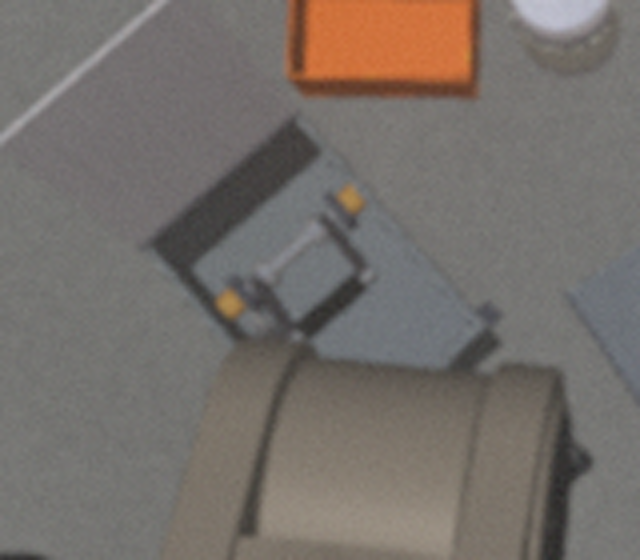

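View pics/p2.png

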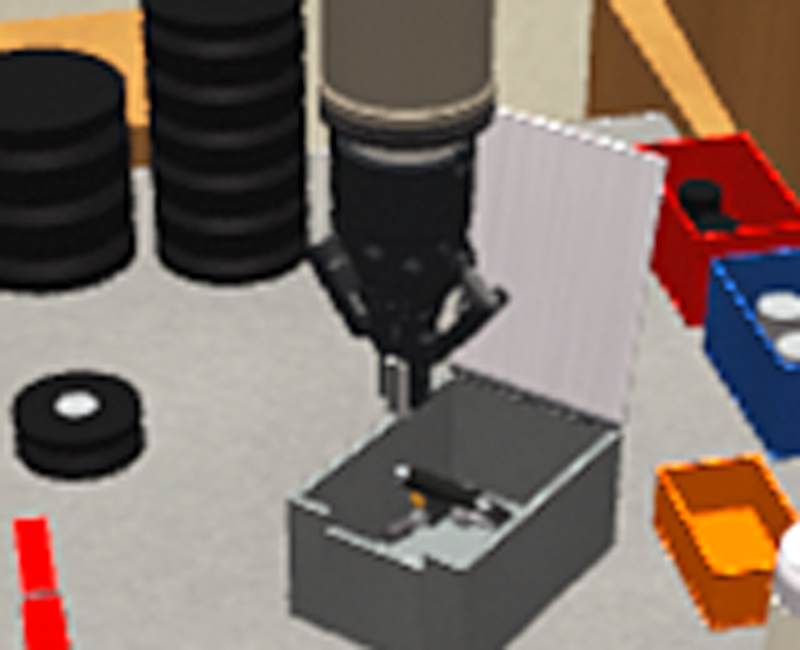

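```bash
python3 - <<'E'
from h import *
print(line_to(cs(-.057,.062),v=.12,max_force=8)); st()
print(line_to(cs(-.030,.062),v=.06,max_force=25)); st()
print(line_to(cs(.0,.062),v=.06,max_force=25)); st()
print(line_to(cs(.02,.062),v=.06,max_force=25)); st()
snap("side","r_side"); crop("r_side",200,360,60,190,5,"r2")
E
```

```text
False
t 31.57 tcp [0.5674 0.1038 0.0626] F [1.5 0.1 0.3] grip 0.0002
False
t 32.17 tcp [0.5862 0.1215 0.0615] F [-5.6 -3.8  0.3] grip -0.0002
False
t 32.82 tcp [0.609  0.142  0.0619] F [-1.3 -0.5 -0.2] grip 0.0001
False
t 33.30 tcp [0.6241 0.1557 0.0619] F [-0.6 -0.7  0.3] grip 0.0006
```

View pics/r2.png

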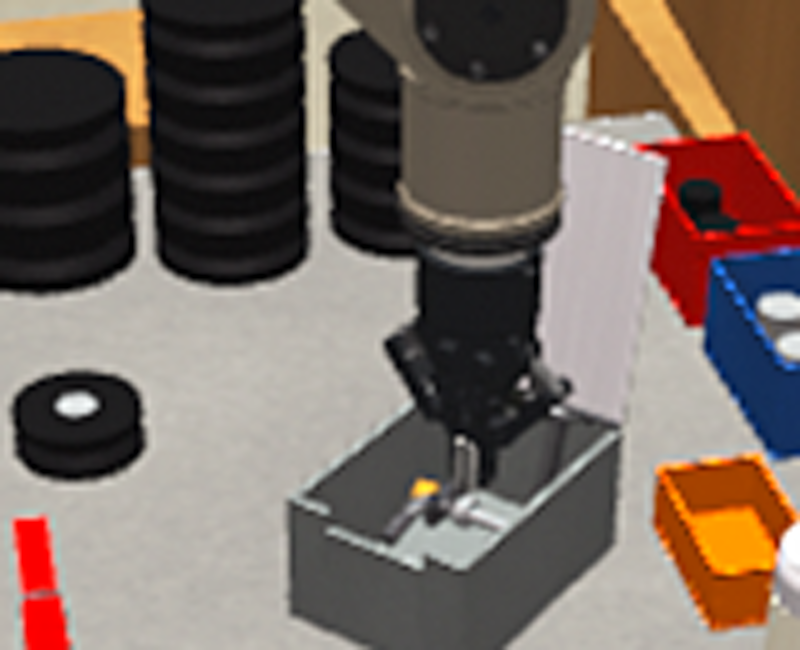

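Rest force vanished (snapped, presumably). Retreat: forward first, then up, then check.

```bash
python3 - <<'E'
from h import *
line_to(cs(-.03,.062),v=.15,max_force=20)
line_to(cs(-.04,.2),v=.2); line_to(cs(-.25,.25),v=.25)
goto([.45,-.12,.35],q(YC)); st()
snap("side","s_side"); crop("s_side",200,360,60,190,5,"s2")
snap("top","s_top"); 
E
```

```text
t 37.96 tcp [ 0.45   -0.1199  0.3499] F [-0.5  0.1 -0.2] grip -0.0003
```

View pics/s2.png

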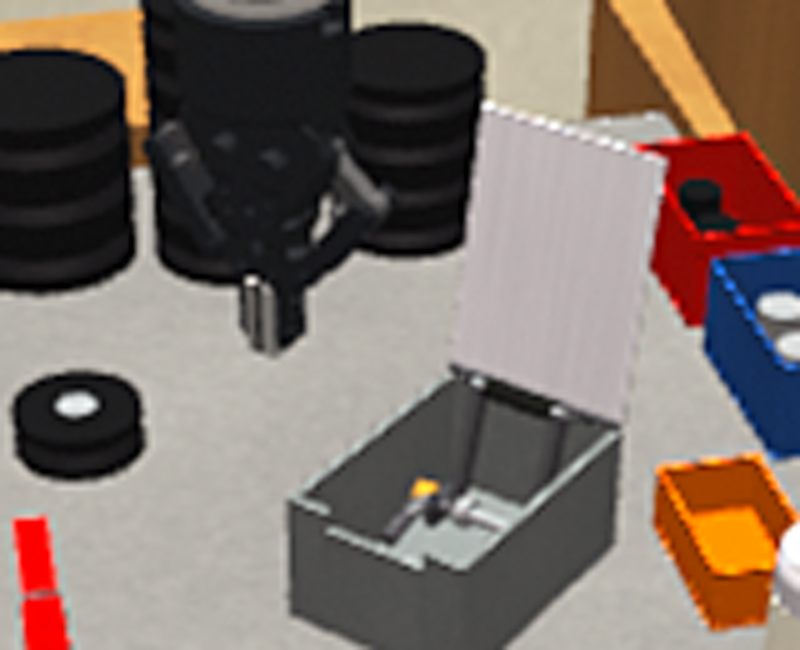

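View pics/s_top.png

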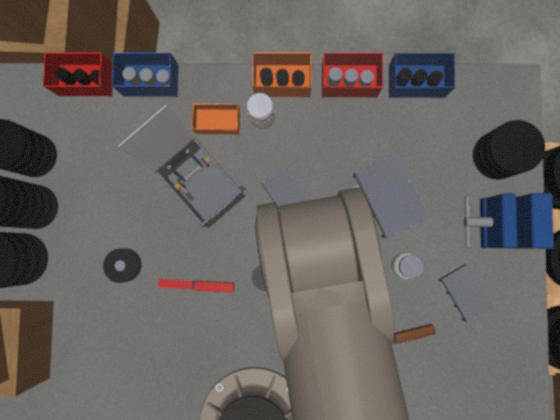

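View pics/s_side.png

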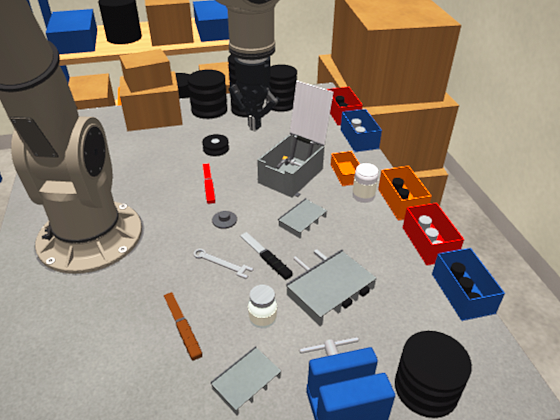

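```bash
python3 - <<'E'
from h import *
for a in(1.0,1.1):
  t=np.pi/4+a; print(a,(proj("side",cs(.045-.085*np.cos(t),.018+.085*np.sin(t)))-[200,60])*5)
hand_in(); st()
E
```

```text
1.0 [[510.17202786 402.3783294 ]]
1.1 [[516.99458135 399.57702781]]
the job is handed in; nothing more can be done
the job is handed in; nothing more can be done
```

The job is done and handed in at about 38 s on the robot's clock, inside the 67 s limit; `hand_in` gives no verdict, so what follows rests on my own checks.

**What I did**
- I drew the broad-bladed bar out of the large rack by its blade, laid it on the bench and let go.
- I took it by the handle, put the blade through the slot and levered the cover open.
- I laid the bar back down between the wrench and the rack.
- I pushed the sprung rest backwards with the shut fingers. The push rose to about 7 N at the crossbar and then fell away as the rest snapped over.

**Last checks, from the final pictures**
- **Cover:** it stands at about 1.7 to 1.8 rad, judged from its free edge in the side view.
- **Rest:** its roller is at about (515, 395) in the enlarged side crop. The upper stop at 1.1 rad predicts (517, 400), and 1.0 rad predicts (510, 402). The reading fits the upper stop, though the two angles are only a few pixels apart in that crop.
- **Bar:** it lies flat and released, well clear of the case.
- **Other items:** rack tools, pulley, flange, tin, jar, tray and spanner show no visible shift in the side view. I compared them by eye and did not measure them.
- **Robot:** it was in free air, touching nothing.

None of the checks failed. When I closed the fingers on the handle, and again when I set the bar down, they pressed on the bench with about 13 to 19 N, well under the limits.

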